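# Draw the lamp switch home behind the pastry cartons with the hook rod

### The arm

A 6-joint arm with a two-finger parallel gripper is mounted at the origin on the work surface. World frame = base frame: x ahead of the robot, y to its left, z up, the work surface at z = 0. Lengths are in mm, angles in rad, forces in N, time in s.
With the tool pointing down it reaches from about 275 to 825 mm from the base axis. Payload 4.9 kg.
Tool frame: the origin (TCP) lies at the very end of the fingers, on their centre line; the grasp point (between the pads) lies 19 mm behind it; z points along the fingers, y is the line along which they close (so a half turn about z gives the same grasp; the last joint's range is limited). The gripper opens to 85 mm and grips with 20 to 120 N. Pads are 22 mm wide; open, the fingers measure 114 mm over their backs; the gripper's body (76 mm by 85 mm) begins 54 mm behind the grasp point. The pads swing forward as they close: fully open they stand 13 mm farther back than shut.
Start: joints at [1.21, 0.326, -0.193, 1.052, 0, 1.437], TCP at [123.666, 535.934, 231.281] pointing down, gripper open.
Joint ranges: [-2.65, 2.65], [-0.97, 1.79], [-1.3, 1.35], [-1.93, 2.1], [-1.47, 1.37], [-3.14, 3.14]. Speed limits (rad/s): [2.57, 2.57, 3.14, 3.14, 3.14, 3.14].

### API

Orientations are given as [roll, pitch, yaw] about the fixed x, y, z axes, in that order (R = Rz(yaw) Ry(pitch) Rx(roll)).
In Python, from bench import bot, solve_ik, imaging gives the robot as it stands. Calls block until the motion is done:
- bot.move_ptp(position, orientation): joint-space move of the TCP to a pose.
- bot.movel(position, rot=None, max_speed=150, threshold=None): straight line of the TCP; rot=None keeps the orientation; max_speed is the mean speed in mm/s. With threshold (N) it stops when the force on the tool has changed by that much, and returns True; else False.
- bot.move_j(angles): joint-space move.
- bot.grip(opening, effort=None): opening from 0.0 (shut) to 1.0 (fully open); effort is the grip in N (None keeps the last); returns when the fingers have stopped.
- bot.dwell(seconds).
- solve_ik(position, orientation): joint angles nearest the present ones, or None.
- bot.get_state(): the state.
- imaging.capture(name): name is "side" or "top"; returns the picture (420x560x3 uint8, blue, green, red); there is no depth.
- imaging.camera_model(name): a dict with "K" (3x3 intrinsics, pixels), "position" and "rotation" of the camera in the world. Camera axes: x right, y up, looking along -z (the intrinsics and any distortion apply to the point x, -y, -z); pixel columns grow to the right and rows downward; lengths in mm; the calibration is good to about 2 mm. A picture is of the moment at which its call begins. camera_model takes no time and is no camera call.
A pose or a line that the arm cannot do raises bot.IKError and nothing moves.
- bot.sign_off(): hands the job in; it is judged then, once.
The state is a dict: "t": time; "qpos": joint angles; "joint_velocities": joint speeds; "effort": joint torques, N m; "tcp_pos": TCP position; "orientation": TCP orientation; "contact_force": force on the tool from outside, world axes, zero at the start; "wrist_torque": the same for the moment, N m; "opening": opening from 0.0 (shut) to 1.0 (fully open); "gripper_force": force on a finger pad.
Only numpy, scipy, OpenCV 4.12 (cv2) and the standard library are available. Lean on these libraries where they do the work, as an engineer would, in place of code of your own. Each camera call takes 0.05 s, during which the arm holds its last target. There are 200 camera calls.

### The job

The warming lamp's slide switch stands behind the stacked pastry cartons: take the bent hook rod from its stand by the wooden grip, reach over the cartons with it and draw the lever with the flat paddle towards the cartons until you feel it come up against its stop, and keep it pulled against the stop for a good second with a steady pull of about 8 newtons so that it latches; do not force it. Then lay the hook rod back in its stand as it was and let go. Do not touch the lever with the hand, and leave the ball-topped lever, the cartons and everything else on the counter as they are.

Things in the scene. Friction and masses are not known exactly. Their poses are not given: they have to be found in the camera images.
- hook: bent rod, 0.2-0.3 kg: round 8 mm steel rod along its x with a wooden grip block 60 (x) x 16 (y) x 28 (z) mm around it; origin at the grip's centre, on the rod's axis. At x = +150 mm the rod bends square down (-z) into a leg 150 mm long; at -85 mm it ends in an 18 mm ball. Balance point 40 mm ahead of the origin. Grip it from above, on the sides 16 mm apart
- hook_tip (a point): lower end of the hook's leg, at (150, 0, -150) mm in the hook's frame; the leg is 8 mm thick
- stand: fixed steel stand of the hook, origin at counter level: base 190 x 90 x 12 mm, two posts 52 mm behind and 82 mm ahead (own x) of the origin, each with an open 90-degree V on top, 37 mm wide at the mouth, 12 mm thick, tips 198 mm above the counter. The rod lies in both Vs, grip between the posts, leg hanging free ahead of the front post
- stand_rest (a point): where the hook's origin lies when it rests in the stand: 185 mm above the counter, over the stand's origin; hook and stand x axes then point the same way
- cartons: two narrow white pastry cartons stacked, croissants in the upper one: loose, 1.6 kg, 80 (x) by 360 (y) by 160 mm high, origin at the centre of the underside. The barrier between robot and switches; the switches stand on its +x side
- paddle_box: fixed grey switch box 110 (x) by 90 (y) by 35 mm high, origin at the centre of the underside; carries the flat-paddle lever on its top. It stands about 15 to 30 mm behind the cartons, its +x pointing away from them
- paddle (a joint): travel of the flat-paddle lever, m: 0 is the far end (away from the cartons); it grows as the lever slides along -x of paddle_box, towards the cartons. It drags with about 2 N and stays where it is left. A hard stop hidden in the box, set differently each time, ends the travel somewhere between 0.014 and 0.030; it can only be felt
- paddle_mid (a point): middle of the flat paddle of that lever: a black upright plate 14 thick (x), 34 wide (y), 33 mm high, from 1.5 to 34.5 mm above the box top (so from 36 to 69 mm above the counter; its foot is 26 mm long in x, up to 40 mm above the counter)
- ball_box: fixed switch box like the first one, next to it, carrying the ball-topped lever
- ball (a joint): travel of the ball-topped lever, same sense, m; must stay where it is (within 6 mm)
- ball_mid (a point): centre of the 24 mm ball of the other lever, 61 mm above the counter
- can_a: drinks can, 66 mm across, 115 mm high, origin at its base; bystander
- can_b: drinks can, 66 mm across, 115 mm high, origin at its base; bystander
- cup_stack: stack of paper cups, 80 mm across, 136 mm high, origin at its base; bystander
- cup: paper cup, 80 mm across, 90 mm high, origin at its base; bystander
- jar: glass jar, 64 mm across, 100 mm high, origin at its base; bystander
- spoon: spoon lying on the counter; bystander
- croissant: croissant lying on the counter, about 90 mm; bystander
Not all that is in view belongs to the job. Leave any yellow look-alike of the paddle_box alone.

How it is judged (in metres and radians):
On the way, in this order (a step that is already met when the one before it is completed fails the run):
1. the hook is lifted out of its stand (z of hook in the frame of stand_rest above 0.03 m), for 0.1 s.
2. the hook keeps the paddle lever pulled, at rest against its stop, with 5 to 11 N for 0.8 s (value of joint paddle above 0.012 m and velocity of joint paddle between -0.003 and 0.003 m/s and contact force between hook and paddle between 5 and 11 N), for 0.8 s.
At the end, for the whole second after the job is handed in: the flat-paddle lever is left drawn home (0.012 m or more of travel) and the hook rests still in both Vs of its stand, leg ahead and hanging down, its origin within 18 mm of where it belongs, upright within 0.2 rad, released (value of joint paddle above 0.012 m and distance between hook and stand_rest below 0.018 m and angle between hook's own z axis and vertical below 0.2 rad and x of hook_tip in the frame of stand above 0.12 m and linear speed of hook below 0.03 m/s); the robot touches nothing.
It fails at once if the hook pulls or presses on the paddle lever with more than 15 N (contact force between hook and paddle above 15 N).
It fails at once if the hand or arm touches the paddle lever (contact force between any of the fingers, the arm and paddle above 0.5 N).
It fails at once if the ball-topped lever is moved by more than 6 mm (value of joint ball above 0.006 m).
It fails at once if the cartons are shifted by more than 10 mm (distance of cartons from where it was at the start of the episode above 0.01 m).
It fails at once if a bystander is moved by more than 15 mm (distance of any of can_a, can_b, cup_stack, cup, jar, spoon, croissant from where it was at the start of the episode above 0.015 m).
It also fails if it takes over 61 s, if anything falls off the work surface, if the arm or the gripper's body presses on something with over 40 N, if the wrist force passes 120 N, or if a joint passes its speed limit or range.

## Working session

There is one attempt and no reset: what is moved stays moved. The work goes in short steps, each a Python script; the robot and the scene stay as the last script left them, time stands still between calls to the robot, and variables do not carry over. Pictures are saved under pics/ and viewed, at most 10 in all, crops included, and the job is handed in when it is done.

```bash
ls; mkdir -p pics
python3 - <<'E'
from bench import bot, imaging
import cv2
for n in("side","top"):
    cv2.imwrite(f"pics/{n}0.png",imaging.capture(n)); m=imaging.camera_model(n); print(n,m)
print(bot.get_state())
E
```

```text
pics
side {'K': array([[395.51704167,   0.        , 277.12989237],
       [  0.        , 395.51704167, 210.2994105 ],
       [  0.        ,   0.        ,   1.        ]]), 'position': array([  58.25645236, -517.46318961,  682.72687465]), 'rotation': array([ 0.9577779 ,  0.00830282, -0.69945334])}
top {'K': array([[406.10141856,   0.        , 274.40580139],
       [  0.        , 406.10141856, 205.28582491],
       [  0.        ,   0.        ,   1.        ]]), 'position': array([ 352.188934  ,   79.57458313, 1344.53293088]), 'rotation': array([ 0.16116142, -0.02553476, -1.57128096])}
{'t': 0.1, 'qpos': array([ 1.20977524e+00,  3.26881715e-01, -1.93474458e-01,  1.05201917e+00,
       -1.41723287e-05,  1.43659606e+00]), 'joint_velocities': array([ 6.54656652e-04, -2.84056523e-03,  2.85842865e-03,  3.03039200e-04,
       -3.28987356e-05,  1.25722735e-03]), 'effort': array([ 1.80588038e-03, -4.44237614e+01,  2.63038123e+01,  7.93288025e-03,
       -7.14838075e-05,  1.16540573e-05]), 'tcp_pos': array([123.49056585, 535.41833385, 230.57721937]), 'orientation': array([-3.14002594e+00, -1.97223799e-04,  2.91477170e+00]), 'contact_force': array([-0.31053712,  0.56421852, -0.09710185]), 'wrist_torque': array([ 0.01564654, -0.03015315, -0.00326332]), 'gripper_force': 0.0, 'opening': 1.0010690310852843}
```

View pics/side0.png

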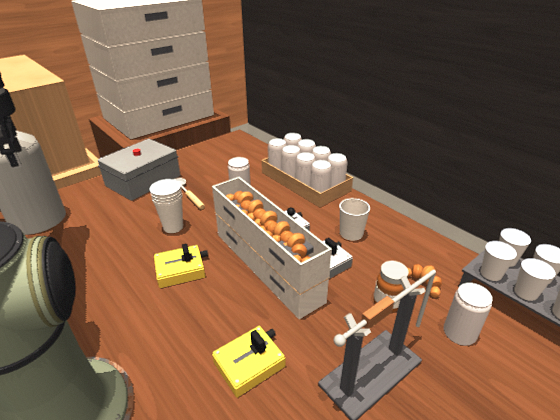

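View pics/top0.png

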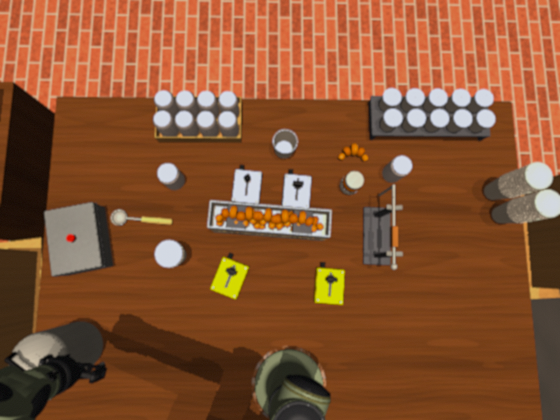

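The side view shows white boxes behind the cartons: one with a ball lever near (292,215) and one with a flat paddle near (333,245). In the top view these should be (247,185) and (297,190). The yellow look-alikes are at side (180,265) and (250,358). The hook lies in its stand at side (375,310) and top (394,230). I'll enlarge both views to confirm.

```bash
cat > h.py <<'E'
import numpy as np, cv2
from scipy.spatial.transform import Rotation as R
from bench import bot, imaging, solve_ik
def cam(n):
    m=imaging.camera_model(n); return m["K"],m["position"],R.from_euler("xyz",m["rotation"]).as_matrix()
def ray(n,u,v):
    K,p,M=cam(n); d=np.linalg.solve(K,[u,v,1.]); d=M@(d*[1,-1,-1]); return p,d/np.linalg.norm(d)
def onz(n,u,v,z):
    p,d=ray(n,u,v); return p+d*(z-p[2])/d[2]
def tri(a,b):
    p,d=ray("side",*a); q,e=ray("top",*b)
    s=np.linalg.lstsq(np.c_[d,-e],q-p,rcond=None)[0]; A=p+s[0]*d; B=q+s[1]*e
    return (A+B)/2, np.linalg.norm(A-B)
def proj(n,P):
    K,p,M=cam(n); c=M.T@(np.asarray(P,float)-p); c=c*[1,-1,-1]; c=K@(c/c[2]); return c[:2]
E
python3 - <<'E'
import cv2
from h import *
a=cv2.imread("pics/side0.png")[190:400,190:450]; cv2.imwrite("pics/sc.png",cv2.resize(a,None,fx=2.85,fy=2.85,interpolation=cv2.INTER_CUBIC))
b=cv2.imread("pics/top0.png")[140:280,200:430]; cv2.imwrite("pics/tc.png",cv2.resize(b,None,fx=3.4,fy=3.4,interpolation=cv2.INTER_CUBIC))
print(onz("top",290,390,0), proj("top",[0,0,0]),proj("side",[0,0,0]))
E
```

```text
[-14.22658619  -3.37054796   0.        ] [288.89527753 385.19451268] [ 63.18274998 414.2905254 ]
```

View pics/sc.png

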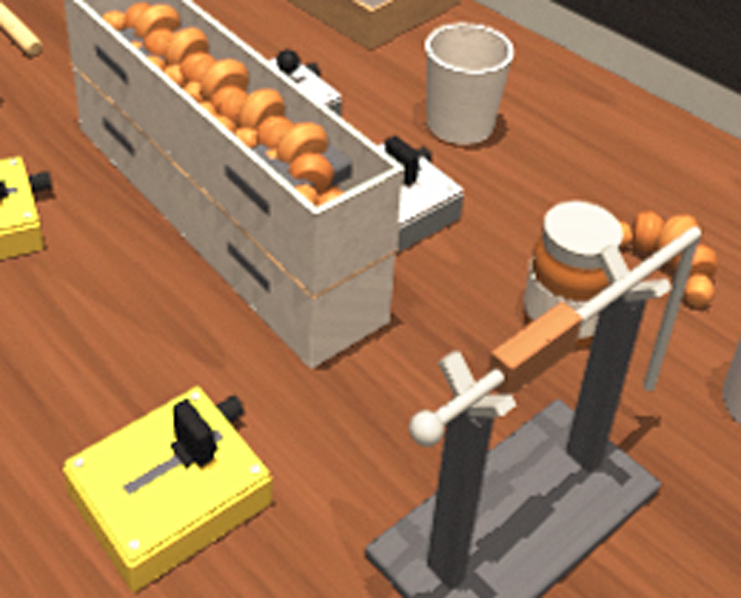

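View pics/tc.png

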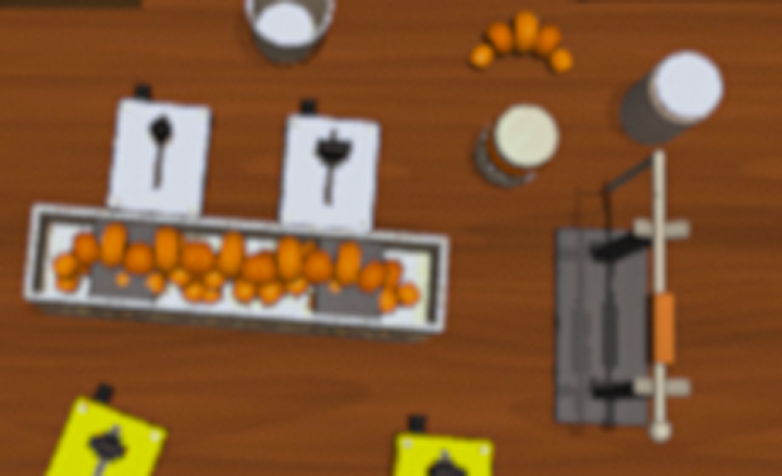

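Confirmed: the paddle lever is on the right white box, top-view pixel (298,184) and side-view (333,244). The ball lever is on the left box, top (247,178). Next I'll measure.

```bash
cat > meas.py <<'E'
from h import *
t=imaging.capture("top"); s=imaging.capture("side")
def rect(mask,z,name,amin=30,roi=None):
    m=mask.astype(np.uint8)*255
    if roi: k=np.zeros_like(m); u0,u1,v0,v1=roi; k[v0:v1,u0:u1]=m[v0:v1,u0:u1]; m=k
    cs,_=cv2.findContours(m,cv2.RETR_EXTERNAL,cv2.CHAIN_APPROX_NONE)
    for c in cs:
        if cv2.contourArea(c)<amin: continue
        W=np.array([onz("top",u,v,z)[:2] for u,v in c[:,0]],np.float32)
        r=cv2.minAreaRect(W); print(name,"px",c[:,0].mean(0).round(1),"ctr",np.round(r[0],1),"size",np.round(r[1],1),"ang",round(r[2],2))
ti=t.astype(int); b,g,r=ti[...,0],ti[...,1],ti[...,2]; hsv=cv2.cvtColor(t,cv2.COLOR_BGR2HSV)
white=(ti.min(2)>150)
rect(white,35,"box",200,(225,320,165,208))
# boxes incl. lever: convex via contour already
rect((ti.max(2)<75),52,"darkpad",5,(285,310,172,202))
rect((ti.max(2)<75),61,"darkball",5,(236,258,172,198))
rect((hsv[...,1]>120)&(r>175)&(g>70),199,"grip",40,(388,402,215,260))
rect((ti.min(2)>115)&(hsv[...,1]<90),160,"carton",300,(200,340,195,245))
rect((ti.min(2)>150)&(hsv[...,1]<90),185,"rod",20,(380,405,180,275))
rect((hsv[...,1]<60)&(ti.max(2)<140),12,"base",300,(360,392,200,270))
S=s.astype(int)
# hook points by eye, crop->full
f=lambda x,y:(190+(x+.5)/2.85-.5,190+(y+.5)/2.85-.5); g2=lambda x,y:(200+(x+.5)/3.4-.5,140+(y+.5)/3.4-.5)
print("ball end",tri(f(427,427),g2(660,431)))
print("bend",tri(f(693,236),g2(659,156)))
print("tip",tri(f(651,388),g2(608,188)))
print("paddle top mid",tri(f(402,147),g2(333,155)))
E
python3 meas.py
```

```text
box px [270.8 192.2] ctr [618.3  56. ] size [252.1 113. ] ang 85.12
darkpad px [297.5 184. ] ctr [631.2 -28.8] size [22.9 23.3] ang 89.37
darkball px [246.9 178.2] ctr [649.2 136.1] size [13.9 16.4] ang 46.14
grip px [395. 236.] ctr [ 451.2 -293. ] size [11.5 57.2] ang 87.18
carton px [270.8 214.5] ctr [524.6  62.4] size [363.4 121.3] ang 85.59
base px [377.2 235.8] ctr [ 470. -295.] size [ 92.1 187.3] ang 86.86
ball end (array([ 365.81242852, -290.04637085,  184.4159372 ]), np.float64(0.12339574983343739))
bend (array([ 600.92311732, -300.54063678,  181.93365065]), np.float64(1.7099074974887043))
tip (array([ 602.6733499 , -299.90615564,   32.38158707]), np.float64(3.2325556121038717))
paddle top mid (array([627.64628468, -29.63282342,  68.94851522]), np.float64(6.172741673732005))
```

```bash
cat >> meas.py <<'E'
print("----")
dk=(hsv[...,1]<70)
rect(white,35,"ballbox",100,(228,266,165,202)); rect(white,35,"padbox",100,(280,315,165,207))
v=t.max(2)
for th in (45,60,75,90): rect(v<th,69,f"pad@69 th{th}",5,(288,308,174,201))
o=cv2.resize(t[160:220,270:330],None,fx=10,fy=10,interpolation=cv2.INTER_CUBIC)
def mk(P,c):
    u,w=proj("top",P); cv2.circle(o,(int((u+.5-270)*10),int((w+.5-160)*10)),3,c,-1)
y=-np.deg2rad(4.2); X=np.array([np.cos(y),np.sin(y),0]); Y=np.array([-np.sin(y),np.cos(y),0])
c=np.array([630,-29,0.])
for dx in(-7,7):
    for dy in(-17,17):
        mk(c+X*dx+Y*dy+[0,0,69],(0,0,255)); mk(c+X*dx+Y*dy+[0,0,36],(0,255,0))
cv2.imwrite("pics/pad.png",o)
E
python3 meas.py | sed -n '/----/,$p'
```

```text
----
ballbox px [246.3 186.1] ctr [628.6 137.9] size [ 86.4 106.1] ang 84.47
padbox px [295.6 191.5] ctr [613.1 -23.5] size [ 92.8 109.5] ang 84.75
pad@69 th45 px [297.  184.9] ctr [625.9 -25.8] size [ 6.6 19.3] ang 0.28
pad@69 th60 px [297.3 184.1] ctr [627.6 -27.4] size [16.4 22.6] ang 0.28
pad@69 th75 px [297.5 184. ] ctr [627.6 -27.4] size [22.6 23. ] ang 89.37
pad@69 th90 px [297.4 184.1] ctr [628.9 -26.4] size [24.4 23.5] ang 63.42
```

View pics/pad.png

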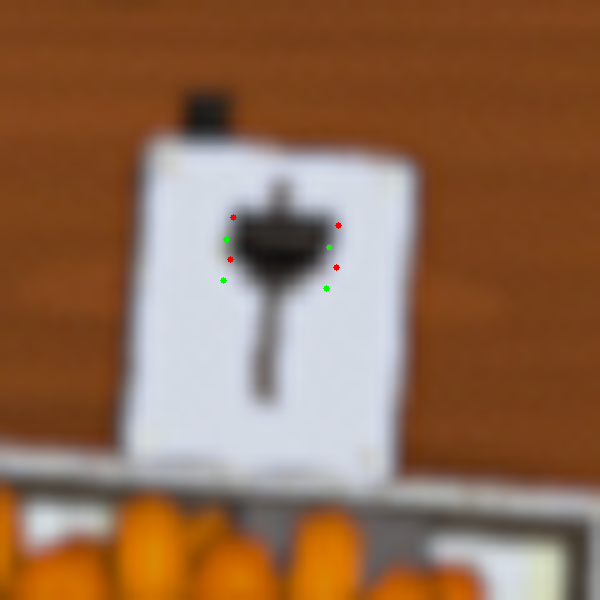

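The paddle plate's top face is at about (631,-28), 69 mm high, with the box yaw about -0.085 rad, which agrees with the given sizes. Hook origin is about (451,-293.5), yaw -0.049 rad. I'll grasp and lift.

Run:
```python
from h import *
o=[np.pi,0,np.pi-0.049]
bot.move_ptp([451,-293.5,300],o)
bot.movel([451,-293.5,171],max_speed=120)
bot.grip(0.0,120)
s=bot.get_state(); print(s["t"],s["opening"],s["gripper_force"],s["tcp_pos"],s["qpos"].round(2))
F0=s["contact_force"]
bot.movel([451,-293.5,345],max_speed=120)
bot.dwell(.3)
s=bot.get_state(); print(s["t"],s["tcp_pos"],s["contact_force"],F0,s["wrist_torque"])
cv2.imwrite("pics/l_s.png",imaging.capture("side")); cv2.imwrite("pics/l_t.png",imaging.capture("top"))
cv2.imwrite("pics/lift.png",np.hstack([cv2.imread("pics/l_s.png")[130:430,260:560],cv2.imread("pics/l_t.png")[120:420,260:560]]))
```

```text
5.3083 0.16016842596532666 117.09298968315125 [ 451.06654287 -293.88262148  171.4179081 ] [-0.71  0.35 -0.32  0.9  -0.   -0.67]
7.2083 [ 450.93719333 -293.44527741  344.75619306] [ 0.22994621 -0.02419384 -1.78029302] [-0.89561883 -0.48841045  3.47268393] [ 0.03108491  0.0670153  -0.0004641 ]Traceback (most recent call last):
  File "<stdin>", line 12, in <module>
    return _nx.concatenate(arrs, 1, dtype=dtype, casting=casting)
           ~~~~~~~~~~~~~~~^^^^^^^^^^^^^^^^^^^^^^^^^^^^^^^^^^^^^^^
ValueError: all the input array dimensions except for the concatenation axis must match exactly, but along dimension 0, the array at index 0 has size 290 and the array at index 1 has size 300
```

Run:
```python
import cv2, numpy as np
cv2.imwrite("pics/lift.png",np.hstack([cv2.imread("pics/l_s.png")[60:420,200:560],cv2.imread("pics/l_t.png")[60:420,200:560]]))
```

```text
(no output)
```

View pics/lift.png

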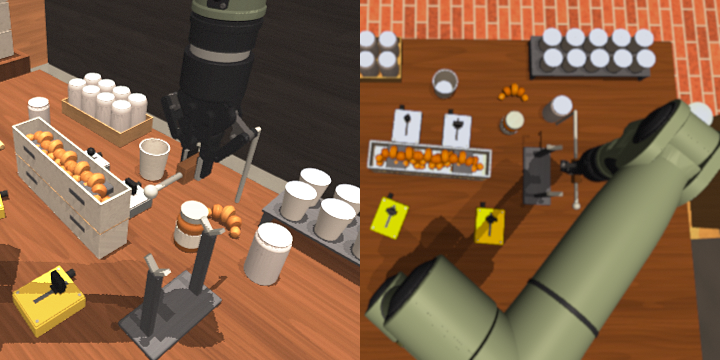

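Run:
```python
from h import *
print(tri((350,250),(417,267)),tri((457,190),(415,171)))
o=[np.pi,0,np.pi-0.084]
bot.movel([505.4,-17.4,345],o,max_speed=150)
print(bot.movel([505.4,-17.4,222],max_speed=100,threshold=6))
bot.dwell(.2)
s=bot.get_state(); print(s["t"],s["tcp_pos"],s["contact_force"],s["wrist_torque"])
a=imaging.capture("side");b=imaging.capture("top")
cv2.imwrite("pics/o_s.png",a);cv2.imwrite("pics/o_t.png",b)
cv2.imwrite("pics/over.png",np.hstack([cv2.resize(a[170:300,240:370],None,fx=3,fy=3,interpolation=2),cv2.resize(b[140:270,240:370],None,fx=3,fy=3,interpolation=2)]))
print(proj("side",[654.9,-30,86]),proj("top",[654.9,-30,86]))
```

```text
(array([ 362.58736874, -290.19696778,  362.04006841]), np.float64(0.8602730946057917)) (array([ 601.20751997, -299.83131291,  355.94878263]), np.float64(2.2279407409892644))
False
10.9167 [505.68107638 -17.43579116 222.44364402] [ 0.19988266 -0.27804024 -2.17449825] [-0.00229339  0.06789788  0.00349012]
[337.84968062 231.46888548] [298.6681725  174.97857829]
```

View pics/over.png

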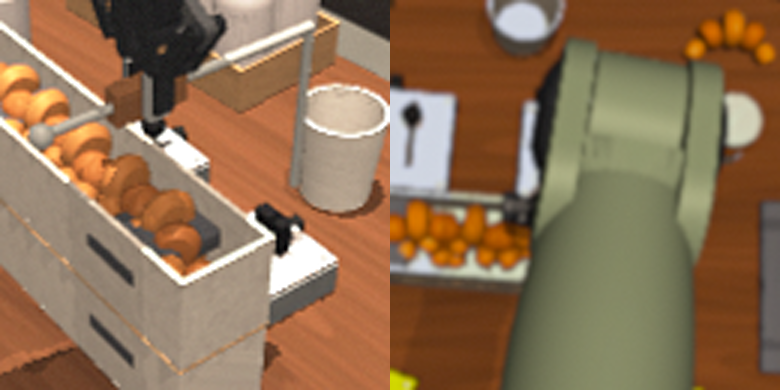

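Run:
```python
from h import *
print(proj("side",[672,-10,20]),[proj("side",np.array([631,-28,69])+17*k*np.array([.084,1,0])).round(1) for k in(-1,0,1)])
print(bot.movel([505.4,-17.4,186],max_speed=60,threshold=4))
bot.dwell(.2)
s=bot.get_state(); print(s["t"],s["tcp_pos"],s["contact_force"],s["wrist_torque"])
a=imaging.capture("side")
cv2.imwrite("pics/d_s.png",a)
cv2.imwrite("pics/down.png",cv2.resize(a[200:300,260:380],None,fx=6,fy=6,interpolation=2))
```

```text
[334.60603465 245.27627146] [array([334.7, 244.2]), array([329.9, 240.6]), array([325.3, 237. ])]
False
11.9667 [505.75197805 -17.47495987 186.44520356] [-0.02091387  1.38322795 -2.04427877] [-0.01195431  0.03520271 -0.00399858]
```

View pics/down.png

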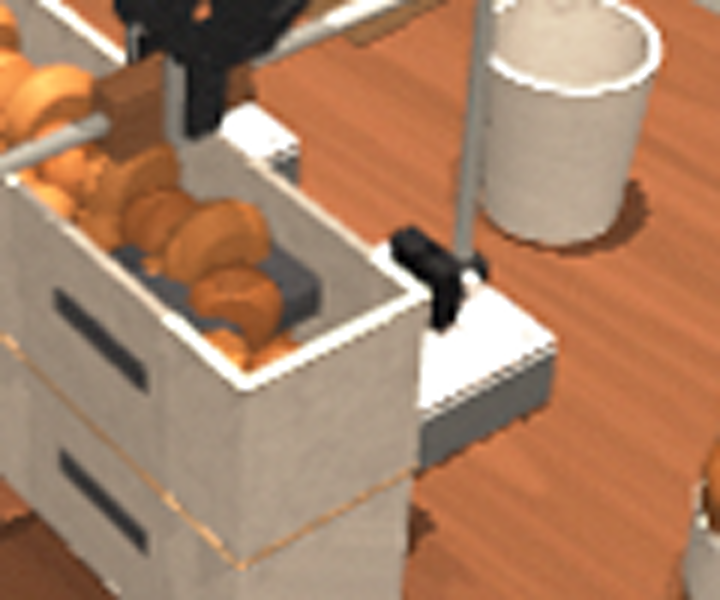

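The leg tip at crop (465,262) hangs behind the paddle, which is centred near crop (425,265). Now I'll pull with force feedback.

```bash
cat > pull.py <<'E'
from h import *
X=np.array([np.cos(.084),-np.sin(.084),0])
def F(n=3,dt=.03):
    f=[]
    for _ in range(n): bot.dwell(dt); f.append(bot.get_state()["contact_force"])
    return np.mean(f,0)@X
E
python3 - <<'E'
from pull import *
p0=np.array([505.4,-17.4,186]); f0=F(6); print("tare",f0)
log=[];d=7.; bot.movel(p0-d*X,max_speed=30,threshold=4)
while d<50:
    f=F()-f0; s=bot.get_state(); log.append((d,round(f,2)))
    if f>3.6: break
    d+=1.2; bot.movel(p0-d*X,max_speed=15,threshold=5)
print(log,s["t"],s["tcp_pos"],s["wrist_torque"])
np.save("st.npy",[*p0,d,f0])
E
```

```text
tare -0.4818218696096698
[(7.0, np.float64(0.61)), (8.2, np.float64(0.36)), (9.399999999999999, np.float64(0.11)), (10.599999999999998, np.float64(1.13)), (11.799999999999997, np.float64(2.28)), (12.999999999999996, np.float64(1.81)), (14.199999999999996, np.float64(1.73)), (15.399999999999995, np.float64(2.0)), (16.599999999999994, np.float64(1.59)), (17.799999999999994, np.float64(2.0)), (18.999999999999993, np.float64(1.93)), (20.199999999999992, np.float64(1.7)), (21.39999999999999, np.float64(1.49)), (22.59999999999999, np.float64(1.82)), (23.79999999999999, np.float64(1.46)), (24.99999999999999, np.float64(4.36))] 17.95 [480.82719952 -15.3383991  186.06229323] [ 0.00854664 -0.87866276  0.02895808]
```

Contact came at about 10.5 mm and the stop at about 24.5 mm, so the travel is about 14 mm, within the given range. I'll ramp to 8 N and hold.

Run:
```python
from pull import *
a=np.load("st.npy");p0=a[:3];d,f0=a[3:];log=[]
def go(d): bot.movel(p0-d*X,max_speed=10)
for _ in range(25):
    f=F(4)-f0; log.append((round(d,2),round(f,2)))
    if f>7.4: break
    d+=min(.3,.06*(8-f)); go(d)
t0=bot.get_state()["t"]; h=[]
while bot.get_state()["t"]-t0<1.8:
    f=F(4)-f0; h.append(round(f,2))
    if f<6.8 or f>9.2: d+=.04*(8-f); go(d)
s=bot.get_state();print(log,"HOLD",h,d,s["t"],s["tcp_pos"],s["wrist_torque"])
np.save("st.npy",[*p0,d,f0]); cv2.imwrite("pics/p_s.png",imaging.capture("side"))
```

```text
[(np.float64(25.0), np.float64(3.87)), (np.float64(25.25), np.float64(5.53)), (np.float64(25.4), np.float64(5.43)), (np.float64(25.55), np.float64(6.06)), (np.float64(25.67), np.float64(6.35)), (np.float64(25.77), np.float64(6.7)), (np.float64(25.84), np.float64(6.48)), (np.float64(25.93), np.float64(6.57)), (np.float64(26.02), np.float64(7.09)), (np.float64(26.07), np.float64(6.9)), (np.float64(26.14), np.float64(6.83)), (np.float64(26.21), np.float64(6.99)), (np.float64(26.27), np.float64(7.51))] HOLD [np.float64(6.9), np.float64(6.98), np.float64(7.07), np.float64(7.3), np.float64(7.45), np.float64(7.01), np.float64(7.48), np.float64(7.25), np.float64(7.27), np.float64(7.41), np.float64(7.02), np.float64(7.59), np.float64(6.8)] 26.3191222460345 24.6667 [480.31771316 -15.34967899 186.14284245] [-0.0742777  -1.58386028  0.03421553]
```

Run:
```python
from pull import *
a=np.load("st.npy");p0=a[:3];d,f0=a[3:]
bot.movel(p0-(d-12)*X,max_speed=30); print(F()-f0)
q=p0-(d-12)*X; q[2]=345
bot.movel(q,max_speed=120)
bot.movel([451,-293.5,345],[np.pi,0,np.pi-0.049],max_speed=150)
bot.dwell(.3); s=bot.get_state(); print(s["t"],s["tcp_pos"],s["contact_force"],s["wrist_torque"])
a=imaging.capture("side");b=imaging.capture("top"); cv2.imwrite("pics/r_s.png",a);cv2.imwrite("pics/r_t.png",b)
A=cv2.resize(a[170:370,330:530],None,fx=2,fy=2,interpolation=2); A0=cv2.resize(cv2.imread("pics/l_s.png")[170:370,330:530],None,fx=2,fy=2,interpolation=2)
cv2.imwrite("pics/ret.png",np.hstack([A0,A]))
```

```text
0.8743422146073494
29.1583 [ 451.10327801 -293.26274219  345.05232191] [ 0.76674959  0.8114525  -1.93588409] [-0.02378901  0.02065868 -0.05669154]
```

View pics/ret.png

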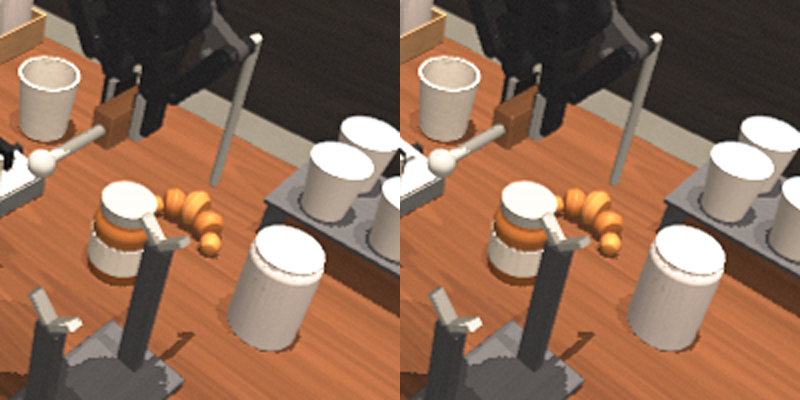

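Left is the hook after the first lift, right is now. Ball end (41,163) vs (441,163) and tip (215,183) vs (615,183), so there was no slip. I'll lay it back.

Run:
```python
from h import *
print(bot.movel([451,-293.5,200],max_speed=100,threshold=8))
print(bot.movel([451,-293.5,171.3],max_speed=30,threshold=6))
s=bot.get_state(); print(s["t"],s["tcp_pos"],s["contact_force"])
if s["tcp_pos"][2]<175:
    bot.grip(0.6); bot.grip(1.0); bot.dwell(.3)
    bot.movel([451,-293.5,330],max_speed=100)
    bot.move_ptp([330,-60,400],[np.pi,0,np.pi-0.049]); bot.dwell(.5)
    s=bot.get_state(); print(s["t"],s["tcp_pos"],s["contact_force"])
    a=imaging.capture("side");b=imaging.capture("top"); cv2.imwrite("pics/e_s.png",a);cv2.imwrite("pics/e_t.png",b)
    cv2.imwrite("pics/end.png",np.hstack([cv2.resize(a[190:400,190:450],None,fx=1.5,fy=1.5,interpolation=2),cv2.resize(b[130:340,200:430],None,fx=1.5,fy=1.5,interpolation=2)]))
    cv2.imwrite("pics/cmp.png",cv2.absdiff(a,cv2.imread("pics/side0.png")))
```

```text
False
True
31.8 [ 450.77560127 -293.74616028  171.48604903] [-0.14658359  0.58713294  6.00456564]
36.2917 [330.08817434 -60.16635689 399.88311281] [-0.28171768 -0.13820479 -0.01196595]
```

View pics/end.png

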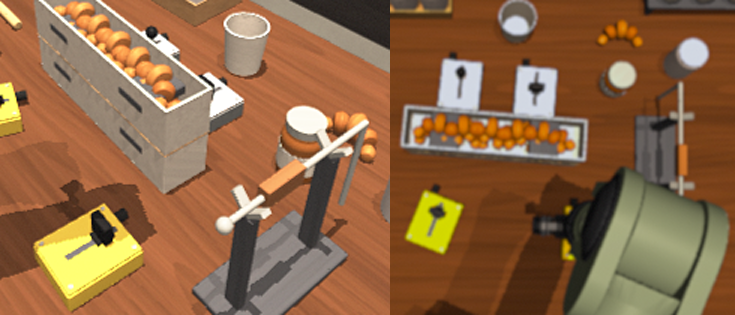

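The hook lies in both Vs as before. The paddle moved from top row 184 to about 188.7, roughly 14–15 mm of travel, which agrees with the travel felt. The ball lever and the cartons look unchanged, so I'll hand in.

```bash
python3 -c "
from bench import bot
print(bot.sign_off())"
```

```text
the job is handed in; nothing more can be done
None
```

I drew the paddle lever about 14–15 mm to its stop and held it there at about 7.2 N for 1.8 s. I then laid the hook back in its stand, released it and handed the job in at about 36 s; the judge's result was not shown.

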